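# Touch off a dish nest at its three orange datum plungers

### The arm

A 6-joint arm with a two-finger parallel gripper is mounted at the origin on a cart in front of the work surface, level with it; the furniture and walls round the work are solid. World frame = base frame: x ahead of the robot, y to its left, z up, the work surface at z = 0. Lengths are in mm, angles in rad, forces in N, time in s.
With the tool pointing down it reaches from about 350 to 975 mm from the base axis. Payload 7.1 kg.
Tool frame: the origin (TCP) lies at the very end of the fingers, on their centre line; the grasp point (between the pads) lies 19 mm behind it (ctrl.grasp_offset is the distance from the TCP to the grasp point, in mm); z points along the fingers, y is the line along which they close (so a half turn about z gives the same grasp; the last joint's range is limited). The gripper opens to 88 mm and grips with 3 to 60 N. Pads are 20 mm wide; open, the fingers measure 115 mm over their backs; the gripper's body (75 mm by 178 mm) begins 61 mm behind the grasp point.
Start: joints at [-1.25, 0.423, 1.63, -0, 1.089, -0.019], TCP at [208.329, -589.24, 222.675] pointing down, gripper open.
Joint ranges: [-3, 3], [-0.9, 2.11], [0.09, 2.58], [-1.31, 4.45], [0.11, 2.69], [-2.54, 2.54]. Speed limits (rad/s): [2.39, 2.39, 3.01, 3.14, 3.14, 3.14].

### API

Orientations are given as a rotation vector (axis times angle).
In Python, from workcell import ctrl, viewer, ticket, models gives the robot as it stands.
- The arm moves only by the tool play_rows, never from a script. Its arguments are lists of equal length, an entry for each row: "dp": the shift along the world's x, y, z in mm, a list of three; "yaw": the turn about the world's z in degrees. In form: {"dp": [[tx, ty, tz], ...], "yaw": [yaw, ...]}. A call has 1 to 8 rows; each row shifts and turns the commanded pose from where the row before left it; what a row does not reach is not made up. A row lasts 1/12 s, in which the tool goes at most 41.7 mm and 7.16 degrees, less where a joint would pass 70% of its speed; a pose out of reach is approached as far as the arm can. A call is refused whole if a number of a shift passes 41.7 or a number of a turn 7.16, either way. A call with a gripper value outside its range is refused whole. "gripper" is the closure, from 0 (fully open) to 1 (shut), set as the call begins (left out, the last holds). The fingers move at their own pace and stop on an object; the grip force is fixed at half the most. Time passes only in rows, so rows that do not move let the fingers close. It gives the time, the measured TCP pose, the force, the opening and the grip force at its end, in the units of the state.
- ctrl.get_obs(): the state, without advancing time (a new reading comes with each control period).
- viewer.get_image(name): name is "scene" or "top" or "wrist"; returns a dict with "pixels" (420x560x3 uint8, red, green, blue), "range_z" (420x560 float32, mm along the optical axis (not along the pixel's ray), 0 where there is no reading), "fx", "fy", "cx", "cy" (pixels), "T" (4x4, takes a point from camera to world coordinates); the wrist camera has in their place "hand_eye" (4x4, takes a point from camera to tool coordinates, whose origin is the TCP and whose axes are the flange's). Camera axes: x right, y up, looking along -z (the intrinsics and any distortion apply to the point x, -y, -z); pixel columns grow to the right and rows downward; lengths in mm; the calibration is good to about 2 mm. A picture is of the moment at which its call begins: read the wrist's pose just before it.
- ticket.close_job(): hands the job in; it is judged then, once.
Trained networks look in a picture, given as the dict that the camera call returned (one of the last four; its "shot" number tells which), for a name from the list of things; names that differ only in an ending like _2 or _b are one class to them, and where a whole thing is asked for, a point or a joint stands for the part that bears it (a point fixed in the world has none). Each returns a list of dicts, best first, with "conf" (0 to 1); they miss things now and then, are a little off and sometimes report something else, mostly with a low value. They report only what shows in the picture. A call takes as long as a camera call. They do not tell look-alikes from the thing itself.
- models.look_for(picture, name): "bbox" ([centre column, centre row, width, height] in pixels, round what is visible of it).
- models.landmark_of(picture, name): "location" ([column, row] in pixels: a listed point, or the origin of a listed thing).
The state is a dict: "t": time; "qpos": joint angles; "qvel": joint speeds; "joint_torque": joint torques, N m; "ee_pos": TCP position; "orientation": TCP orientation; "ft_force": force on the tool from outside, world axes, zero at the start; "moment": the same for the moment, N m; "width": finger opening in mm; "grasp_force": force on a finger pad.
Only numpy, scipy, OpenCV 4.12 (cv2) and the standard library are available. Lean on these libraries where they do the work, as an engineer would, in place of code of your own. Each camera call takes 0.05 s, during which the arm holds its last target. There are 200 camera calls.

### The job

The petri-dish nest on the worktop has to be located before dispensing. Touch it off with the fingertips at its three datum points: push each of the three orange plungers down home, in any order, so that it stays down. Go gently, not leaning hard on the nest, and leave the black plunger up.

Things in the scene. Friction and masses are not known exactly. Their poses are not given: they have to be found in the camera images.
- top_a (a point): centre of the top of the first orange plunger: round flat cap 26 mm across, 10 mm thick, at a corner of the dish nest. Raised, this point is 40 mm above the worktop; it slides straight down 10 mm to a solid stop, resists with about 2.5 N and stays where left (no spring). Nest: fixed aluminium plate 165x135x12 mm, clear petri dish in the middle (top 29 mm high), plungers at the corners of a 130x100 mm rectangle.
- top_b (a point): centre of the top of the second orange plunger: round flat cap 26 mm across, 10 mm thick, at a corner of the dish nest. Raised, this point is 40 mm above the worktop; it slides straight down 10 mm to a solid stop, resists with about 2.5 N and stays where left (no spring).
- top_c (a point): centre of the top of the third orange plunger: round flat cap 26 mm across, 10 mm thick, at a corner of the dish nest. Raised, this point is 40 mm above the worktop; it slides straight down 10 mm to a solid stop, resists with about 2.5 N and stays where left (no spring).
- top_d (a point): centre of the top of the one black plunger: round flat cap 26 mm across, 10 mm thick, at a corner of the dish nest. Raised, this point is 40 mm above the worktop; it slides straight down 10 mm to a solid stop, resists with about 2.5 N and stays where left (no spring). Must stay up.
Things that resemble listed ones, but are neither listed nor needed, are in the scene too. There is more than one size of the part that bears top_a; the job needs the smaller.

How it is judged (in metres and radians):
At the end, for the whole second after the job is handed in: Each orange plunger is down by at least 6 of its 10 mm (top less than 34 mm above the worktop) and stays so; the black one is still up (top at least 37 mm above the worktop) (height (world z) of each of top_a, top_b, top_c below 0.034 m and not (height (world z) of top_d below 0.037 m)); the robot touches nothing.
It fails at once if the black plunger is pushed down more than 3 mm (height (world z) of top_d below 0.037 m).
It fails at once if the fingers press on anything with more than 50 N (contact force between the fingers and anything else above 50 N).
It also fails if it takes over 40 s, if anything falls off the work surface, if the arm or the gripper's body presses on something with over 40 N, if the wrist force passes 120 N, or if a joint passes its speed limit or range.

## Working session

There is one attempt and no reset: what is moved stays moved. The work goes in short steps, Python scripts to look and compute and a tool call to move; the robot and the scene stay as the last step left them, time stands still between calls to the robot, and variables do not carry over. Pictures are saved under pics/ and viewed, at most 10 in all, crops included, and the job is handed in when it is done.

Besides the shell and the picture viewer there is one more tool, called after "Call:" as name(argument=value, ...) on one line, values as JSON. play_rows: Moves the arm, as the interface text tells. Its arguments: {"type":"object","properties":{"dp":{"type":"array"},"yaw":{"type":"array"},"gripper":{"type":"number"}},"required":["dp","yaw"]}

```bash
mkdir -p pics; cat > h.py <<'E'
import numpy as np, cv2
from workcell import ctrl, viewer, ticket, models
def world(im,u,v,z=None,T=None):
    T=np.array(im["T"]) if T is None else T
    d=np.array([(u-im["cx"])/im["fx"],-(v-im["cy"])/im["fy"],-1.])
    if z is None:
        p=d*im["range_z"][int(round(v)),int(round(u))]
        return T[:3,:3]@p+T[:3,3]
    w=T[:3,:3]@d; return T[:3,3]+w*(z-T[2,3])/w[2]
def save(im,n): cv2.imwrite("pics/"+n,im["pixels"][...,::-1])
E
python3 - <<'E'
from h import *
print(ctrl.get_obs())
for n in("top","scene"):
    im=viewer.get_image(n); save(im,n+"1.png"); print(n,[k for k in im])
    for nm in("top_a","top_d"):
        for r in models.landmark_of(im,nm):
            u,v=r["location"]; print(nm,round(r["conf"],2),np.round([u,v]),world(im,u,v).round(),world(im,u,v,40).round(1))
E
```

```text
{'t': 0.0, 'qpos': array([-1.25003028e+00,  4.23796374e-01,  1.63067554e+00, -5.54350906e-06,
        1.08862498e+00, -1.89480748e-02]), 'qvel': array([-0.00161385,  0.00057317, -0.00041342,  0.00074278,  0.00013449,
        0.00119031]), 'joint_torque': array([-2.30436090e-03, -5.44623506e+01, -2.73664159e+01,  6.41263998e-02,
        2.26998772e-02, -1.39996869e-04]), 'ee_pos': array([ 208.13949008, -588.73592698,  221.93515195]), 'orientation': array([-3.09491609e+00, -5.30812145e-01,  3.62676677e-04]), 'ft_force': array([-0.13945758,  0.20946914, -0.53386753]), 'moment': array([ 0.0055821 ,  0.0691864 , -0.01696523]), 'grasp_force': 0.0, 'width': 88.08856889930637}
top ['pixels', 'range_z', 'fx', 'fy', 'cx', 'cy', 'T', 'shot']
top_a 0.75 [388. 156.] [ 669. -181.   51.] [ 671.1 -183.8   40. ]
top_a 0.7 [320. 236.] [505. -46.  53.] [504.8 -47.7  40. ]
top_a 0.64 [212. 179.] [614. 176.  39.] [614.1 175.3  40. ]
top_a 0.61 [207. 243.] [484. 182.  41.] [483.8 181.7  40. ]
top_a 0.59 [260. 244.] [484.  75.  40.] [483.7  75.2  40. ]
top_a 0.53 [326. 151.] [675. -54.  51.] [677.6 -55.   
[... 961 characters left out ...]
53.  54.] [696.4 -69.2  40. ]
top_a 0.58 [251. 215.] [618.  83.  40.] [618.  83.  40.]
top_a 0.58 [349. 207.] [503. -42.  53.] [513.4 -56.3  40. ]
top_a 0.51 [334. 145.] [ 664. -188.   53.] [ 678.4 -206.4   40. ]
top_d 0.8 [395. 178.] [ 500. -173.   53.] [ 510.4 -190.8   40. ]
top_d 0.76 [308. 249.] [484.  81.  41.] [485.4  79.9  40. ]
top_d 0.74 [265. 280.] [483. 176.  40.] [482.8 176.2  40. ]
top_d 0.71 [212. 239.] [612. 173.  42.] [614.  172.1  40. ]
top_d 0.68 [282. 166.] [680. -53.  54.] [696.4 -69.2  40. ]
top_d 0.58 [251. 215.] [618.  83.  40.] [618.  83.  40.]
top_d 0.58 [349. 207.] [503. -42.  53.] [513.4 -56.3  40. ]
top_d 0.51 [334. 145.] [ 664. -188.   53.] [ 678.4 -206.4   40. ]
```

View pics/top1.png

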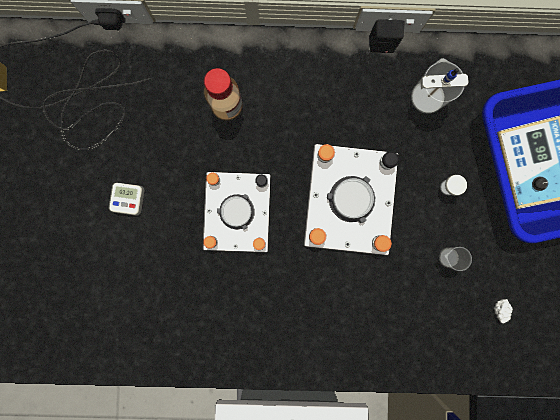

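View pics/scene1.png

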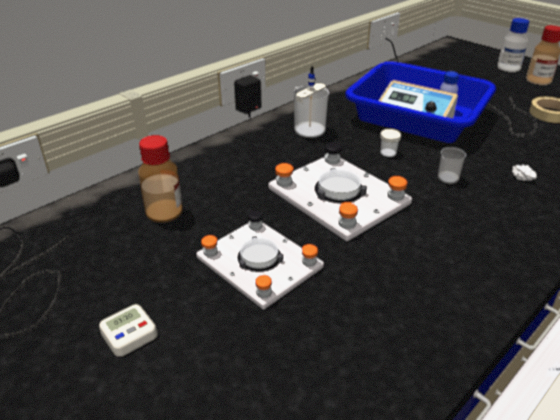

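The top view shows the smaller nest on the left, with orange caps near (213,179), (209,243) and (259,244) and the black cap at (262,181). The nest on the right is larger and its caps sit higher, so it is the look-alike. Next I'll refine the positions by colour and depth and fit the rectangle.

```bash
cat > m.py <<'E'
from h import *
from scipy.optimize import least_squares
nom=np.array([[614,175],[484,181],[484,77],[619,78]]) # A,B,C orange, D black
for n in("top","scene"):
    im=viewer.get_image(n); T=np.array(im["T"])
    v,u=np.mgrid[:420,:560]; d=im["range_z"]
    P=np.stack([(u-im["cx"])/im["fx"]*d,-(v-im["cy"])/im["fy"]*d,-d],-1)@T[:3,:3].T+T[:3,3]
    hsv=cv2.cvtColor(im["pixels"],cv2.COLOR_RGB2HSV)
    c=[]
    for q in nom:
        m=(np.hypot(P[...,0]-q[0],P[...,1]-q[1])<25)&(P[...,2]>34)&(P[...,2]<48)&(d>0)
        h=np.median(hsv[m],0); p=P[m]
        print(n,q,m.sum(),p.mean(0).round(1),h); c.append(p.mean(0)[:2])
    c=np.array(c); print("sides",np.linalg.norm(np.roll(c,-1,0)-c,axis=1).round(1))
    best=None
    L=np.array([[65,50],[-65,50],[-65,-50],[65,-50]])
    def f(s): 
        R=np.array([[np.cos(s[2]),-np.sin(s[2])],[np.sin(s[2]),np.cos(s[2])]]); return L@R.T+s[:2]
    r=least_squares(lambda s:(f(s)-c).ravel(),[550,128,0],loss="soft_l1")
    print(r.x.round(3),f(r.x).round(1).tolist())
o=ctrl.get_obs();print(o["t"],o["ee_pos"])
E
python3 m.py
```

```text
top [614 175] 123 [615.4 175.5  38.3] [ 15. 157. 228.]
top [484 181] 121 [486.2 176.3  38.4] [ 14. 158. 227.]
top [484  77] 123 [485.1  76.9  38.5] [ 15. 158. 227.]
top [619  78] 121 [614.5  76.   38.4] [50. 10. 72.]
sides [129.2  99.4 129.4  99.5]
[ 5.50299e+02  1.26156e+02 -8.00000e-03] [[615.7, 175.7], [485.7, 176.6], [484.9, 76.6], [614.9, 75.7]]
scene [614 175] 155 [611.9 179.2  39.3] [ 12. 202. 241.]
scene [484 181] 199 [482.5 180.2  39.4] [ 12. 200. 243.]
scene [484  77] 157 [482.   80.5  39.5] [ 12. 202. 244.]
scene [619  78] 129 [611.2  79.7  39.3] [135.  24.  36.]
sides [129.4  99.7 129.2  99.6]
[ 5.46915e+02  1.29907e+02 -7.00000e-03] [[612.2, 179.5], [482.3, 180.3], [481.6, 80.3], [611.6, 79.5]]
0.4 [ 208.29751964 -589.1674505   222.54697718]
```

Call:
play_rows(dp=[[20, 35, 0], [20, 35, 0], [20, 35, 0], [20, 35, 0], [20, 35, 0], [20, 35, 0], [20, 35, 0], [20, 35, 0]], yaw=[0, 0, 0, 0, 0, 0, 0, 0], gripper=1)

```text
t: 1.07
ee_pos: [368.9, -307.6, 222.9]
orientation: [3.096, 0.53, 0.001]
ft_force: [0.8, -0.7, 0.2]
width: 37.7
grasp_force: 0.0
```

The two cameras agree to within about 4 mm. The averages are A (614,177.5), B (484,178.5), C (483,78.5) and D (613,77.5). I'll go to C first.

Call:
play_rows(dp=[[10, 35, 0], [10, 35, 0], [10, 35, 0], [10, 35, 0], [10, 35, 0], [10, 35, 0], [10, 35, 0], [10, 35, 0]], yaw=[0, 0, 0, 0, 0, 0, 0, 0])

```text
t: 1.73
ee_pos: [448.6, -27.4, 223.0]
orientation: [3.096, 0.531, 0.001]
ft_force: [1.2, -0.8, 0.5]
width: 0.4
grasp_force: 0.0
```

Call:
play_rows(dp=[[10, 35, -20], [10, 35, -20], [14, 36, -18], [0, 0, -30], [0, 0, -30], [0, 0, -25], [0, 0, -15], [0, 0, 0]], yaw=[0, 0, 0, 0, 0, 0, 0, 0])

```text
t: 2.4
ee_pos: [479.9, 75.9, 62.3]
orientation: [-3.096, -0.532, 0.009]
ft_force: [-0.8, -1.0, -0.3]
width: 0.0
grasp_force: 0.0
```

```bash
python3 - <<'E'
from h import *
from scipy.spatial.transform import Rotation as R
o=ctrl.get_obs(); im=viewer.get_image("wrist"); save(im,"w1.png")
T=np.eye(4);T[:3,:3]=R.from_rotvec(o["orientation"]).as_matrix();T[:3,3]=o["ee_pos"]
W=T@np.array(im["hand_eye"]); print(o["ee_pos"],o["width"])
for r in models.landmark_of(im,"top_a"):
    u,v=r["location"];print(round(r["conf"],2),round(u),round(v),world(im,u,v,40,W).round(1))
E
```

```text
[479.87250633  75.87911261  62.29432997] 0.0480904773949951
0.81 464 275 [500.9 -51.6  40. ]
0.67 126 184 [486.4 176.9  40. ]
0.62 282 236 [486.1  74.   40. ]
0.56 357 20 [615.5  78.2  40. ]
```

View pics/w1.png

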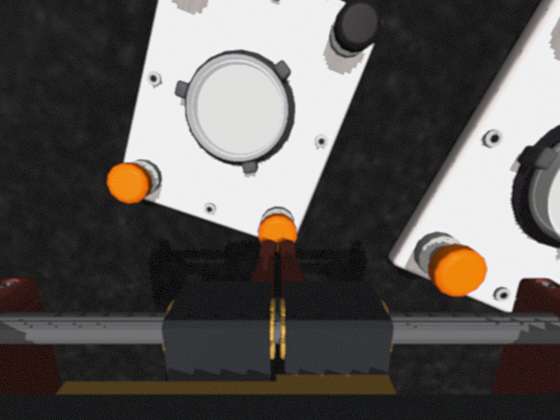

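The wrist view shows the closed fingertips just short of plunger C (cap at about (278,230)), with B at (128,183) and black at (357,25). C is near (486,76), so I'll shift 5 mm in x and press.

Call:
play_rows(dp=[[5, 0, 0], [0, 0, -10], [0, 0, -8], [0, 0, -3], [0, 0, -2], [0, 0, -2], [0, 0, -1], [0, 0, 0]], yaw=[0, 0, 0, 0, 0, 0, 0, 0])

```text
t: 3.17
ee_pos: [486.9, 75.9, 39.0]
orientation: [-3.096, -0.531, 0.0]
ft_force: [0.2, -0.6, 0.3]
width: 0.9
grasp_force: 0.0
```

Call:
play_rows(dp=[[0, 0, -2], [0, 0, -2], [0, 0, -1.5], [0, 0, -1], [0, 0, -0.5], [0, 0, 0]], yaw=[0, 0, 0, 0, 0, 0])

```text
t: 3.67
ee_pos: [487.1, 76.0, 31.9]
orientation: [-3.096, -0.531, -0.0]
ft_force: [0.7, 0.2, 0.1]
width: 0.4
grasp_force: 0.0
```

Call:
play_rows(dp=[[0, 0, -0.7], [0, 0, -0.5], [0, 0, -0.4]], yaw=[0, 0, 0])

```text
t: 3.92
ee_pos: [487.1, 76.0, 30.5]
orientation: [3.096, 0.531, 0.0]
ft_force: [-0.6, 0.9, 2.4]
width: 0.7
grasp_force: 1.2
```

```bash
python3 - <<'E'
from h import *
o=ctrl.get_obs();print(o["ee_pos"],o["ft_force"])
im=viewer.get_image("scene");cv2.imwrite("pics/s2.png",cv2.resize(im["pixels"][180:320,180:370,::-1],None,fx=4,fy=4))
E
```

```text
[487.08742037  75.95801239  30.48437572] [-0.57955779  0.91632955  2.41382472]
```

View pics/s2.png

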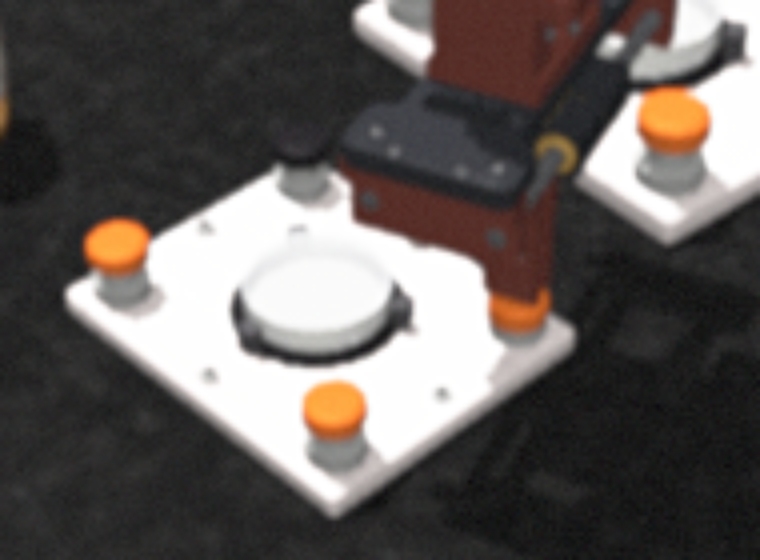

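The crop shows the fingertips on C's cap at (520,310) and its stem is clearly shorter, so it is down. I'll lift, go 100 mm in +y to B and press the same way.

Call:
play_rows(dp=[[0, 0, 10], [0, 0, 20], [0, 33, 0], [0, 33, 0], [0, 34, 0], [0, 0, 0], [0, 0, -12], [0, 0, -7]], yaw=[0, 0, 0, 0, 0, 0, 0, 0])

```text
t: 4.63
ee_pos: [486.6, 175.7, 40.8]
orientation: [3.096, 0.533, -0.0]
ft_force: [-0.3, -0.8, -1.6]
width: 0.5
grasp_force: 0.0
```

Call:
play_rows(dp=[[0, 0, -2], [0, 0, -2], [0, 0, -2], [0, 0, -2], [0, 0, -1.5], [0, 0, -0.7], [0, 0, -0.4], [0, 0, -0.2]], yaw=[0, 0, 0, 0, 0, 0, 0, 0])

```text
t: 5.3
ee_pos: [487.1, 175.8, 30.7]
orientation: [3.096, 0.531, 0.0]
ft_force: [-0.8, -1.7, 3.0]
width: 0.5
grasp_force: 1.2
```

Call:
play_rows(dp=[[0, 0, 10], [0, 0, 20], [32, 0, 0], [32, 0, 0], [33, 0, 0], [33, -1, 0], [0, 0, 0], [0, 0, -12]], yaw=[0, 0, 0, 0, 0, 0, 0, 0])

```text
t: 5.97
ee_pos: [620.3, 175.5, 51.0]
orientation: [-3.096, -0.53, -0.009]
ft_force: [-0.5, 0.5, 0.1]
width: 0.5
grasp_force: 0.0
```

Call:
play_rows(dp=[[0, 0, -7], [0, 0, -2], [0, 0, -2], [0, 0, -2], [0, 0, -2], [0, 0, -1.5], [0, 0, -0.7], [0, 0, -0.5]], yaw=[0, 0, 0, 0, 0, 0, 0, 0])

```text
t: 6.63
ee_pos: [616.9, 175.1, 31.0]
orientation: [-3.096, -0.531, 0.0]
ft_force: [-2.2, 0.2, 2.8]
width: 0.3
grasp_force: 1.2
```

Both presses read about 3 N at roughly 31 mm. I'll lift clear and check.

Call:
play_rows(dp=[[0, 0, 15], [0, 0, 40], [0, 0, 40], [-40, 0, 10], [-40, 0, 0], [-40, 0, 0], [-40, 0, 0], [-40, 0, 0]], yaw=[0, 0, 0, 0, 0, 0, 0, 0])

```text
t: 7.3
ee_pos: [415.9, 174.9, 137.2]
orientation: [-3.096, -0.531, -0.004]
ft_force: [0.3, 0.4, 0.1]
width: 0.5
grasp_force: 0.0
```

Call:
play_rows(dp=[[0, 40, 0], [0, 40, 0], [0, 40, 0], [0, 40, 0], [0, 40, 0], [0, 0, 0], [0, 0, 0], [0, 0, 0]], yaw=[0, 0, 0, 0, 0, 0, 0, 0])

```text
t: 7.97
ee_pos: [416.8, 374.8, 136.4]
orientation: [3.096, 0.532, 0.0]
ft_force: [-0.1, -0.9, -1.0]
width: 0.6
grasp_force: 0.0
```

```bash
sed -i 's/>34)/>25)/' m.py; sed -i 's/p.mean(0).round(1),h/p.mean(0).round(1),"med z",np.median(p[:,2]).round(1)/' m.py; python3 m.py; python3 - <<'E'
from h import *
im=viewer.get_image("scene");cv2.imwrite("pics/s3.png",cv2.resize(im["pixels"][180:320,180:370,::-1],None,fx=4,fy=4))
E
```

```text
top [614 175] 119 [615.6 175.6  28.9] med z 28.9
top [484 181] 117 [486.3 176.2  29. ] med z 28.8
top [484  77] 122 [485.1  76.7  28.5] med z 28.6
top [619  78] 123 [614.4  75.8  38.2] med z 38.4
sides [129.3  99.5 129.3  99.8]
[ 5.50364e+02  1.26086e+02 -8.00000e-03] [[615.7, 175.6], [485.8, 176.6], [485.0, 76.6], [615.0, 75.6]]
scene [614 175] 51 [615.1 179.6  29.8] med z 30.1
scene [484 181] 184 [482.9 180.   29.9] med z 30.2
scene [484  77] 150 [482.3  80.4  29.6] med z 30.0
scene [619  78] 154 [610.7  80.3  38.1] med z 39.5
sides [132.2  99.6 128.4  99.4]
[ 5.47615e+02  1.30058e+02 -7.00000e-03] [[613.0, 179.6], [483.0, 180.5], [482.3, 80.5], [612.3, 79.6]]
8.0667 [416.94325497 373.76998908 136.2274536 ]
```

View pics/s3.png

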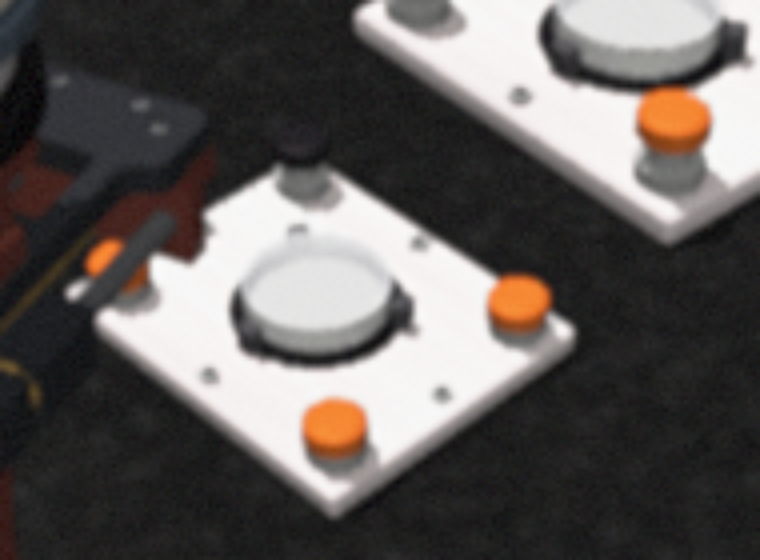

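The crop shows the orange caps at (118,265), (335,428) and (518,303) all down, measured at about 30 mm. The black cap at (303,145) is still up and the arm is clear.

```bash
python3 -c "
from workcell import ticket
print(ticket.close_job())"
```

```text
the job is handed in; nothing more can be done
None
```

I pushed all three orange plungers on the smaller nest down to about 30 mm (forces read after each press were about 3 N or less), left the black one up at about 39 mm, moved the arm clear, and handed the job in at about 8 s; no verdict was returned.

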